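Index the sample carousel by one hole

TASK

Bring the red-capped bottle to the carousel's plunger: press the green release button right down so that the black-knobbed indexing plunger lifts out of its hole, push the turntable round by one hole in the direction that takes the red-capped bottle to the yellow arrow, then press the plunger fully home into that hole. Work with the fingertips on the button, the pegs (or empty cups) and the plunger knob only; do not touch or lift the bottles, and leave the beaker, the tape roll and the blue marker where they are.

Things in the scene. Friction and masses are not known exactly. Their poses are not given: they have to be found in the camera images.
- carousel: Fixed frame of the sample carousel: round grey foot, 270 mm diameter, with an aluminium housing (46 mm wide, top 78 mm high) on its +y side, 100 to 204 mm from the centre; a yellow arrow on the housing points at the station. Origin: on the turntable axis at worktop level; z up; +y points to the plunger and the release button. All heights given are above the worktop.
- turntable (a joint): White turntable, 254 mm diameter, top face 34 mm high, turning about the carousel's z axis; rad, anticlockwise from above positive, near 0 at the start; one hole is 1.047 rad (60 degrees). Stiff (about 2 N at a peg), stays where it is left, cannot turn while the plunger is in. Index holes (16 mm, brass-edged) lie 114 mm from the axis, each outside a cup.
- table_mid (a point): Centre of the turntable's top face, turning with it; at turntable value 0 its axes are the carousel's. In these axes six cups stand at 30, 90, 150, 210, 270, 330 degrees from +x (90 = towards the plunger at the start), centres at radius 62 mm, 45 mm inside and 51 mm outside diameter, rims 48 mm high. The cups at 30 and 150 degrees hold the bottles; the other four are empty.
- peg_240 (a point): Top centre of one of the six upright black pegs for pushing the table round: 14 mm diameter, tops 80 mm high, 88 mm from the axis, half-way between the cups, turning with the table. This one is at 240 degrees from table_mid's +x axis (z up); the others are at 0, 60, 120, 180 and 300 degrees. Pegs 240 and 300 stand between empty cups, opposite the plunger.
- plunger (a joint): Indexing plunger, a vertical 14 mm pin with tapered tip, 114 mm from the axis; value = lift, m: 0 fully home in a hole, 0.018 fully lifted (above 0.0145 clears the turntable). Stays where it is left (friction about 3 N, release button included). The taper pulls the table true if the hole is within about 4 mm (0.035 rad); otherwise the pin lands on the turntable and stops about 14 mm up.
- plunger_top (a point): Centre of the flat top of the plunger's black knob, 28 mm in diameter, moving with it: height 110 mm when home, 128 mm when lifted. Press straight down with about 5 to 10 N.
- release (a joint): Green release button; value = how far it is pressed, m: 0 up, 0.018 fully down. It is linked inside the housing to the plunger: its value always equals the plunger's lift, so pressing one raises the other.
- release_top (a point): Centre of the flat top of the green release button, 26 mm in diameter, 175 mm from the axis (61 mm beyond the plunger), moving with it: height 110 mm when up (at the start), 92 mm when fully down. Press straight down with about 5 to 10 N.
- station (a point): The station, fixed to the carousel frame: the point on the turntable's face (height 34 mm), 62 mm from the axis towards the plunger, where the cup nearest the plunger stands when the plunger is home.
- bottle_red_mid (a point): Amber bottle with a red cap, 40 mm in diameter and 62 mm high (top at height 96 mm), standing loose in the cup next to the station on one side or the other; this point is its centre, half-way up, z along its axis.
- bottle_white_mid (a point): Clear bottle with a white cap, same size, standing loose in the cup next to the station on the opposite side; centre, half-way up.
- beaker_50: Small glass beaker, 44 mm in diameter, 58 mm high, bystander on the worktop; origin at its underside.
- label_tape: Roll of green label tape, 55 mm in diameter, 19 mm high, bystander lying on the worktop; origin at its underside.
- marker_blue: White marker pen with a blue cap, 142 mm long, 11 mm thick, bystander lying on the worktop; origin under its middle.
Not all that is in view belongs to the job. What is shaped like the part that bears bottle_white_mid but pink or turquoise is not meant.

How it is judged:
By the outcome, as a careful person would: the job done as asked, in the order asked, and still so for the second after the job is handed in, with the robot touching nothing.
It also fails if it takes over 58 s, if anything falls off the work surface, if the arm or the gripper's body presses on something with over 40 N, if the wrist force passes 120 N, or if a joint passes its speed limit or range.

ROBOT

A 6-joint arm with a two-finger parallel gripper is mounted at the origin on a cart in front of the work surface, level with it; the furniture and walls round the work are solid. World frame = base frame: x ahead of the robot, y to its left, z up, the work surface at z = 0. Lengths are in m, angles in rad, forces in N, time in s.
With the tool pointing down it reaches from about 0.35 to 0.975 m from the base axis. Payload 4.9 kg.
Tool frame: the origin (TCP) lies midway between the tips of the shut fingers; the grasp point (between the pads) lies 19 mm behind it; z points along the fingers, x is the direction in which the jaws open and shut, and the axes are right-handed (so a half turn about z gives the same grasp; the last joint's range is limited). The gripper opens to 85 mm and grips with 20 to 120 N. Pads are 22 mm wide; open, the fingers measure 114 mm over their backs; the gripper's body (76 mm by 85 mm) begins 54 mm behind the grasp point. The pads swing forward as they close: fully open they stand 13 mm farther back than shut.
Start: joints at [-1.231, 0.053, 1.613, -0, 1.476, -0.119], TCP at [0.277, -0.56, 0.231] pointing down, gripper open.
Joint ranges: [-3.01, 3.01], [-1.01, 2.22], [0.06, 2.58], [-1.02, 4.17], [0.09, 2.62], [-3.14, 3.14]. Speed limits (rad/s): [2.57, 2.57, 3.14, 3.14, 3.14, 3.14].

INTERFACE

Orientations are given as a rotation vector (axis times angle).
In Python, from station import ctrl gives the robot as it stands.
- The arm moves only by the tool step_arm, never from a script. Its argument "increments" is text: rows parted by semicolons, each of 6 numbers parted by spaces: the shift along the tool's x, y, z as a fraction of full scale, then the turn, a rotation vector about the tool's x, y, z as a fraction of full scale. In form: x y z rx ry rz; .... A call has 1 to 12 rows; each row shifts and turns the commanded pose from where the row before left it, along the tool's axes as they then stand; what a row does not reach is not made up. Full scale, the value 1, is 0.025 m for a shift and 0.1 rad for a turn. A row lasts 1/12 s, in which the tool goes at most 41.7 mm and 7.16 degrees, less where a joint would pass 70% of its speed; a pose out of reach is approached as far as the arm can. A call with a number of a shift or a turn outside -1 to 1 is refused whole. A call with a gripper value outside its range is refused whole. "fingers" is the opening, from -1 (shut) to 1 (fully open), so that 0 is half open, set as the call begins (left out, the last holds). The fingers move at their own pace and stop on an object; "newtons" is the grip in N (left out, the last holds). Time passes only in rows, so rows that do not move let the fingers close. It gives the time, the measured TCP pose, the force and the opening at its end, in the units of the state.
- ctrl.get_obs(): the state, without advancing time (a new reading comes with each control period).
- ctrl.get_image(name): name is "scene" or "top"; returns a dict with "pixels" (400x640x3 uint8, red, green, blue), "intrinsics" (3x3 intrinsics, pixels), "eye" and "orientation" of the camera in the world. Camera axes: x right, y down, z forward; pixel columns grow to the right and rows downward; lengths in m; the calibration is good to about 2 mm. A picture is of the moment at which its call begins. There is no depth.
- ctrl.finish_job(): hands the job in, once; it reports no verdict.
The state is a dict: "t": time; "q": joint angles; "dq": joint speeds; "effort": joint torques, N m; "tool_pos": TCP position; "tool_rot": TCP orientation; "contact_force": force on the tool from outside, world axes, zero at the start; "wrist_torque": the same for the moment, N m; "opening": finger opening in m.
Only numpy, scipy, OpenCV 4.12 (cv2) and the standard library are available. Lean on these libraries where they do the work, as an engineer would, in place of code of your own. Each camera call takes 0.05 s, during which the arm holds its last target.

## Working session

There is one attempt and no reset: what is moved stays moved. The work goes in short steps, Python scripts to look and compute and a tool call to move; the robot and the scene stay as the last step left them, time stands still between calls to the robot, and variables do not carry over. Pictures are saved under pics/ and viewed, and the job is handed in when it is done.

Besides the shell and the picture viewer there is one more tool, called after ">>>" in YAML: its name, and indented under it one key for each argument. step_arm: Moves the arm, as the interface text tells. Shift numbers are shares of 0.025 m and turn numbers shares of 0.1 rad, none past 1 either way. Its arguments: {"type":"object","properties":{"increments":{"type":"string"},"fingers":{"type":"number"},"newtons":{"type":"number"}},"required":["increments"]}

```bash
mkdir -p pics; ls
cat > h.py <<'E'
import numpy as np,cv2
from station import ctrl
from scipy.spatial.transform import Rotation as R
def snap(n,f):
    d=ctrl.get_image(n); cv2.imwrite('pics/'+f+'.png',d['pixels'][:,:,::-1]); 
    np.savez(f+'.npz',K=d['intrinsics'],e=d['eye'],o=np.array(d['orientation'])); return d
def Rm(o):
    o=np.array(o); return o if o.shape==(3,3) else R.from_rotvec(o).as_matrix()
def at(f,u,v,z):
    d=np.load(f+'.npz'); r=Rm(d['o'])@np.linalg.solve(d['K'],[u,v,1]); e=d['e']; return e+r*(z-e[2])/r[2]
def proj(f,p):
    d=np.load(f+'.npz'); c=Rm(d['o']).T@(np.array(p)-d['e']); q=d['K']@c; return q[:2]/q[2]
E
python3 - <<'E'
from h import *
for n in('scene','top'):
    d=snap(n,n+'0'); print(d['intrinsics'],d['eye'],d['orientation'])
o=ctrl.get_obs(); print(o)
E
```

```text
pics
[[386.99590306   0.         317.53356367]
 [  0.         386.99590306 193.17634345]
 [  0.           0.           1.        ]] [-0.14185418  0.44992527  0.55564784] [-1.21944079  2.03462379 -1.17483716]
[[405.95926421   0.         323.57959933]
 [  0.         405.95926421 196.0728181 ]
 [  0.           0.           1.        ]] [0.42227353 0.02308363 1.07094809] [-2.17362606  2.12849576 -0.1281772 ]
{'t': 0.1, 'q': array([-1.23100670e+00,  5.33319233e-02,  1.61418548e+00,  6.32773982e-06,
        1.47601916e+00, -1.19011157e-01]), 'dq': array([ 0.00058253, -0.00127899, -0.00340719,  0.00015159, -0.0005385 ,
        0.00024665]), 'effort': array([ 2.13978064e-04, -3.94903314e+01, -3.71364391e+01, -5.87067393e-05,
        3.89826688e-03, -8.21132687e-06]), 'tool_pos': array([ 0.27659638, -0.55981537,  0.2301433 ]), 'tool_rot': array([-2.66735068e+00,  1.65746106e+00,  2.37675428e-03]), 'contact_force': array([0.14122485, 0.13094292, 0.07099211]), 'wrist_torque': array([ 0.00950947, -0.01338064,  0.0460888 ]), 'opening': 0.08529954836043846}
```

View pics/scene0.png

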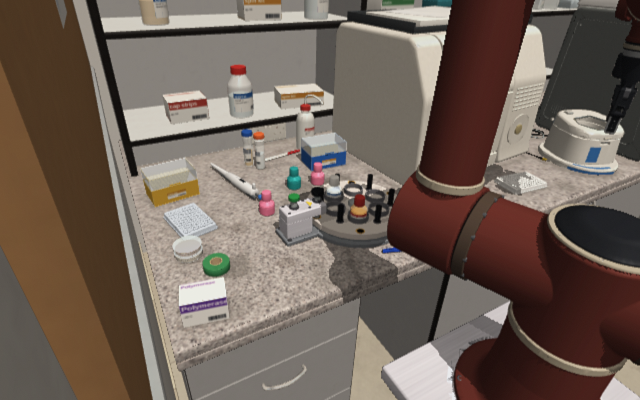

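View pics/top0.png

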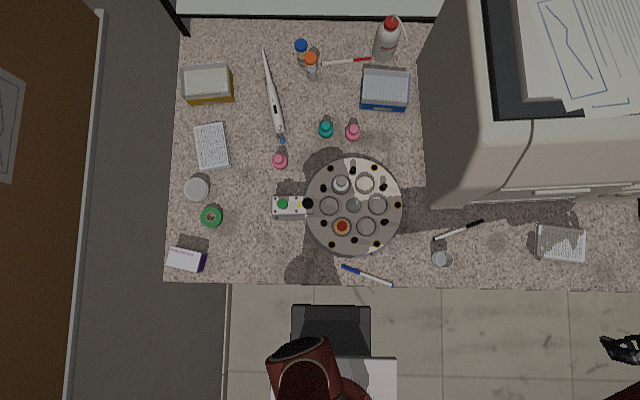

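Run:
```python
from h import *
i=cv2.imread('pics/top0.png')[145:265,260:415]
cv2.imwrite('pics/topc.png',cv2.resize(i,None,fx=5,fy=5,interpolation=cv2.INTER_CUBIC))
i=cv2.imread('pics/scene0.png')[160:260,250:410]
cv2.imwrite('pics/scc.png',cv2.resize(i,None,fx=5,fy=5,interpolation=cv2.INTER_CUBIC))
```

```text
(no output)
```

View pics/topc.png

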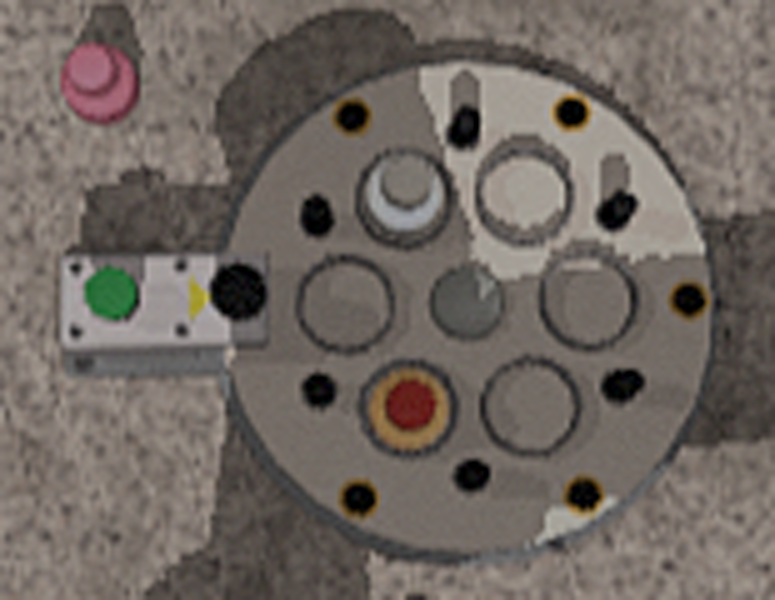

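View pics/scc.png

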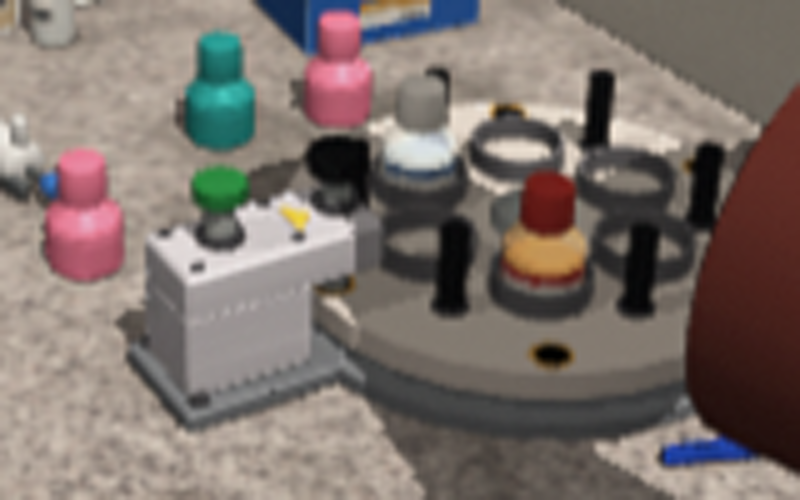

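Run:
```python
from h import *
P=lambda u,v,z:at('top0',260+u/5-.4,145+v/5-.4,z)[:2]
B=P(112,293,.11);G=P(238,292,.11)
H=np.array([P(*h,.034) for h in [(689,299),(571,113),(352,116),(359,497),(583,494)]])
# fit: holes at 270,330,30,150,210 deg rel yaw
from scipy.optimize import least_squares
a=np.radians([270,330,30,150,210])
def f(p): 
    r=[H-p[:2]-.114*np.c_[np.cos(a+p[2]),np.sin(a+p[2])]]
    d=np.array([-np.sin(p[3]),np.cos(p[3])])
    r+=[[B-p[:2]-.175*d],[G-p[:2]-.114*d]]
    return np.concatenate([np.ravel(x) for x in r])
s=least_squares(f,[.42,-.05,0,0]);print(s.x,np.round(s.fun*1000,1));print(B,G)
p=s.x;yaw=p[2]
for k in range(0,360,60):
    A=np.radians(k)+yaw; q=p[:2]+.088*np.array([np.cos(A),np.sin(A)]); print('peg',k,q,(proj('top0',[*q,.08])-[260-.4,145-.4])*5)
d=np.array([-np.sin(yaw),np.cos(yaw)]);print('btn',p[:2]+.175*d,'pl',p[:2]+.114*d)
for n,x in(('b',.175),('p',.114)): print(n,proj('scene0',[*(p[:2]+x*d),.11]))
print(R.from_rotvec(ctrl.get_obs()['tool_rot']).as_matrix())
```

```text
[ 0.53357553 -0.04213883  0.03659385  0.0420273 ] [ 0.1  0.  -0.6  0.5 -0.3  0.2  0.5  0.1  0.3  0.5  0.4 -1.1 -0.5 -0.2]
[0.52658542 0.1316557 ] [0.52830371 0.07160582]
peg 0 [ 0.62151662 -0.03891929] [468.37487791 116.63936668]
peg 60 [0.57475787 0.03563015] [316.19075946 206.73290844]
peg 120 [0.48681679 0.03241061] [318.87581021 384.88141961]
peg 180 [ 0.44563445 -0.04535837] [477.25040774 473.06514828]
peg 240 [ 0.49239319 -0.11990782] [631.24424484 380.00139783]
peg 300 [ 0.58033428 -0.11668828] [625.05165499 201.75812641]
btn [0.52717304 0.13274401] pl [0.52940477 0.07178485]
b [293.89592364 195.71058939]
p [317.38856067 189.07785502]
[[ 4.42872068e-01 -8.96584586e-01 -6.41943467e-04]
 [-8.96582740e-01 -4.42872470e-01  1.83486406e-03]
 [-1.92940992e-03 -2.37054608e-04 -9.99998111e-01]]
```

```bash
cat >> h.py <<'E'
def plan(x,y,z,yaw=None):
    o=ctrl.get_obs(); M=R.from_rotvec(o['tool_rot']).as_matrix()
    d=M.T@(np.array([x,y,z])-o['tool_pos']); cy=np.arctan2(M[1,0],M[0,0])
    print('t',round(o['t'],2),'pos',np.round(o['tool_pos'],4),'yaw',round(cy,4),'F',np.round(o['contact_force'],2),'open',round(o['opening'],4),'z-axis',np.round(M[:,2],4))
    print('units shift',np.round(d/.025,2), 'turn z', None if yaw is None else round(-(yaw-cy)/.1,2))
E
python3 -c "
from h import *
plan(.5272,.1327,.160)"
```

```text
t 0.1 pos [ 0.2766 -0.5598  0.2301] yaw -1.112 F [0.14 0.13 0.07] open 0.0853 z-axis [-6.0e-04  1.8e-03 -1.0e+00]
units shift [-20.39 -21.25   2.85] turn z None
```

>>> step_arm:
  increments: "-0.5 -0.5 0 0 0 0;-0.85 -0.9 0 0 0 0;-0.85 -0.9 0 0 0 0;-0.85 -0.9 0 0 0 0;-0.85 -0.9 0 0 0 0;-0.85 -0.9 0 0 0 0;-0.85 -0.9 0 0 0 0;-0.85 -0.9 0 0 0 0;-0.85 -0.9 0 0 0 0;-0.85 -0.9 0 0 0 0;-0.85 -0.9 0 0 0 0;-0.85 -0.9 0 0 0 0"
  fingers: -1

```text
t: 1.1
tool_pos: [0.4008, -0.2228, 0.2308]
tool_rot: [-2.668, 1.658, 0.001]
contact_force: [0.4, -0.4, 0.2]
opening: -0.0002
```

```bash
python3 -c "
from h import *
plan(.5272,.1327,.150)"
```

```text
t 1.1 pos [ 0.4008 -0.2228  0.2308] yaw -1.1123 F [ 0.36 -0.36  0.24] open -0.0002 z-axis [-4.e-04  4.e-04 -1.e+00]
units shift [-10.51 -10.83   3.24] turn z None
```

>>> step_arm:
  increments: "-0.9 -0.95 0 0 0 0;-0.9 -0.95 0 0 0 0;-0.9 -0.95 0 0 0 0;-0.9 -0.95 0 0 0 0;-0.9 -0.95 0 0 0 0;-0.9 -0.95 0.2 0 0 0;-0.9 -0.95 0.3 0 0 0;-0.9 -0.95 0.4 0 0 0;-0.9 -0.95 0.4 0 0 0;-0.9 -0.95 0.4 0 0 0;-0.9 -0.85 0.4 0 0 0;-0.6 -0.5 0.4 0 0 0"

```text
t: 2.1
tool_pos: [0.5279, 0.1337, 0.1678]
tool_rot: [-2.67, 1.656, 0.001]
contact_force: [0.2, -1.1, 0.1]
opening: 0.0002
```

```bash
python3 -c "
from h import *
plan(.5272,.1327,.120)
snap('top','top1');snap('scene','sc1')
i=cv2.imread('pics/sc1.png')[140:260,230:410]
cv2.imwrite('pics/sc1c.png',cv2.resize(i,None,fx=4,fy=4,interpolation=cv2.INTER_CUBIC))
"
```

```text
t 2.1 pos [0.5279 0.1337 0.1678] yaw -1.1102 F [ 0.21 -1.1   0.07] open 0.0002 z-axis [-5.e-04  6.e-04 -1.e+00]
units shift [0.02 0.04 1.91] turn z None
```

View pics/sc1c.png

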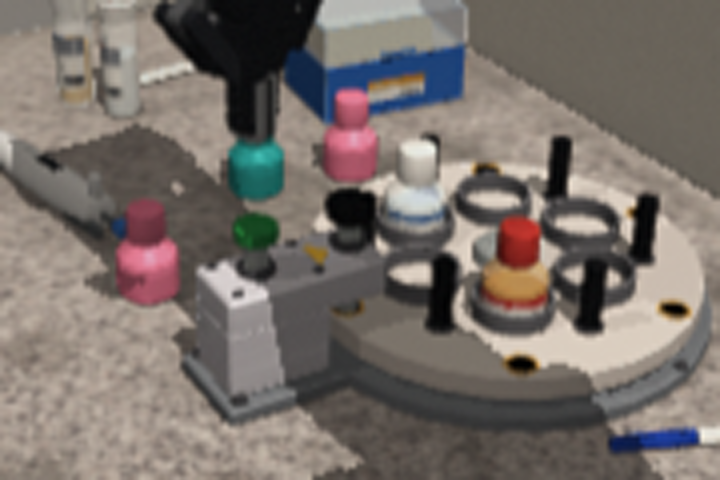

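Picture: the shut fingertips are above the green button (crop 256,232). The red-capped amber bottle (519,260) and the white-capped one (416,190) are in their cups. The pink and turquoise lookalikes stand outside the carousel.

>>> step_arm:
  increments: "0 0 0.6 0 0 0;0 0 0.6 0 0 0;0 0 0.5 0 0 0;0 0 0.3 0 0 0;0 0 0.2 0 0 0;0 0 0.2 0 0 0;0 0 0.2 0 0 0;0 0 0.15 0 0 0;0 0 0.1 0 0 0;0 0 0.1 0 0 0;0 0 0.05 0 0 0;0 0 0.05 0 0 0"

```text
t: 3.2
tool_pos: [0.5281, 0.1309, 0.0928]
tool_rot: [-2.668, 1.658, -0.001]
contact_force: [-1.5, -3.5, 2.9]
opening: 0.0003
```

>>> step_arm:
  increments: "0 0 0.04 0 0 0;0 0 0.04 0 0 0;0 0 0.04 0 0 0;0 0 0 0 0 0"

```text
t: 3.53
tool_pos: [0.5284, 0.1309, 0.092]
tool_rot: [2.668, -1.658, 0.001]
contact_force: [-6.8, -3.3, 14.2]
opening: 0.0002
```

```bash
python3 -c "
from h import *
plan(.5272,.1327,.150)
snap('scene','sc2')
i=cv2.imread('pics/sc2.png')[140:260,230:410]
cv2.imwrite('pics/sc2c.png',cv2.resize(i,None,fx=4,fy=4,interpolation=cv2.INTER_CUBIC))
"
```

```text
t 3.53 pos [0.5284 0.1309 0.092 ] yaw -1.1118 F [-6.84 -3.33 14.17] open 0.0002 z-axis [ 4.e-04 -6.e-04 -1.e+00]
units shift [-0.08  0.01 -2.32] turn z None
```

View pics/sc2c.png

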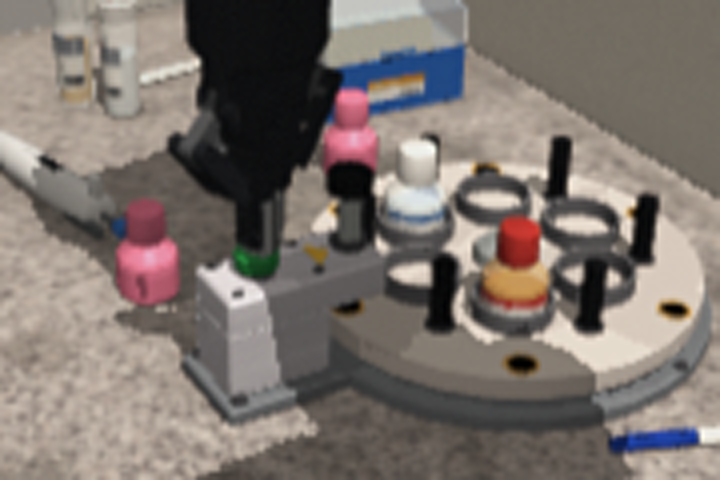

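The button is at its end stop (z 0.092, 14 N) and the plunger knob (crop 350,178) has risen. Next I back off and go to peg 240.

>>> step_arm:
  increments: "0 0 -0.4 0 0 0;0 0 -0.6 0 0 0;0 0 -0.8 0 0 0;0 0 -0.8 0 0 0;0 0 -0.6 0 0 0"
  fingers: -1

```text
t: 4.0
tool_pos: [0.5285, 0.1316, 0.1712]
tool_rot: [-2.666, 1.657, -0.002]
contact_force: [0.2, -0.5, 0.3]
opening: -0.0001
```

```bash
python3 -c "
from h import *
plan(.4924,-.1199,.170,-.487)
snap('top','top2');snap('scene','sc3')
i=cv2.imread('pics/top2.png')[145:265,260:415]
cv2.imwrite('pics/t2.png',cv2.resize(i,None,fx=4,fy=4,interpolation=cv2.INTER_CUBIC))
print(proj('sc3',[.5294,.0718,.128]),proj('sc3',[.5294,.0718,.11]))
"
```

```text
t 4.0 pos [0.5285 0.1316 0.1712] yaw -1.1119 F [ 0.22 -0.48  0.28] open -0.0001 z-axis [ 0.0026  0.0014 -1.    ]
units shift [8.38 5.75 0.03] turn z -6.25
[317.53739686 182.23583518] [317.38378092 189.08027192]
```

View pics/sc3.png

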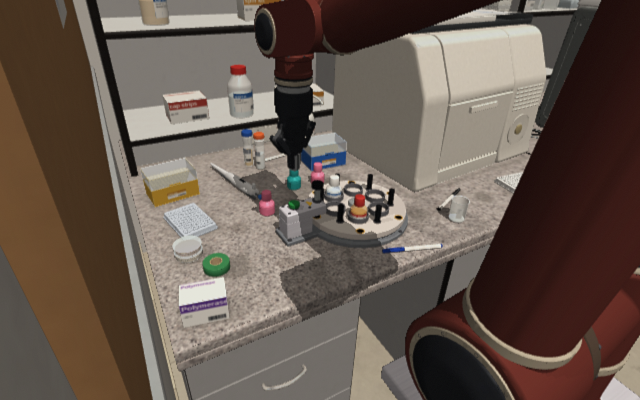

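>>> step_arm:
  increments: "0.5 0.3 0 0 0 0;0.75 0.5 0 0 0 0;0.75 0.5 0 0 0 0;0.75 0.5 0 0 0 0;0.75 0.5 0 0 0 0;0.75 0.5 0 0 0 0;0.75 0.5 0 0 0 0;0.75 0.5 0 0 0 0;0.75 0.5 0 0 0 0;0.75 0.5 0 0 0 0;0.75 0.55 0 0 0 0;0.38 0.4 0 0 0 0"
  fingers: 0

```text
t: 5.1
tool_pos: [0.4911, -0.1219, 0.1679]
tool_rot: [2.667, -1.66, -0.002]
contact_force: [0.5, -0.1, -0.1]
opening: 0.0427
```

>>> step_arm:
  increments: "0 0 0 0 0 -0.8;0 0 0 0 0 -0.8;0 0 0 0 0 -0.8;0 0 0 0 0 -0.8;0 0 0 0 0 -0.8;0 0 0 0 0 -0.8;0 0 0 0 0 -0.8;0 0 0 0 0 -0.65;0 0 0 0 0 0"

```text
t: 5.85
tool_pos: [0.4912, -0.12, 0.1679]
tool_rot: [-3.049, 0.756, 0.002]
contact_force: [-0.1, -0.4, -1.0]
opening: 0.0427
```

```bash
python3 -c "
from h import *
plan(.4924,-.1199,.058,-.487)
snap('top','top3');snap('scene','sc4')
a=cv2.imread('pics/top3.png')[145:265,300:425]
b=cv2.imread('pics/sc4.png')[140:240,300:440]
cv2.imwrite('pics/t3.png',cv2.resize(a,None,fx=5,fy=5,interpolation=cv2.INTER_CUBIC))
cv2.imwrite('pics/s4.png',cv2.resize(b,None,fx=5,fy=5,interpolation=cv2.INTER_CUBIC))
"
```

```text
t 5.85 pos [ 0.4912 -0.12    0.1679] yaw -0.4859 F [-0.08 -0.38 -1.02] open 0.0427 z-axis [-0.0013  0.0012 -1.    ]
units shift [ 0.05 -0.02  4.4 ] turn z 0.01
```

View pics/t3.png

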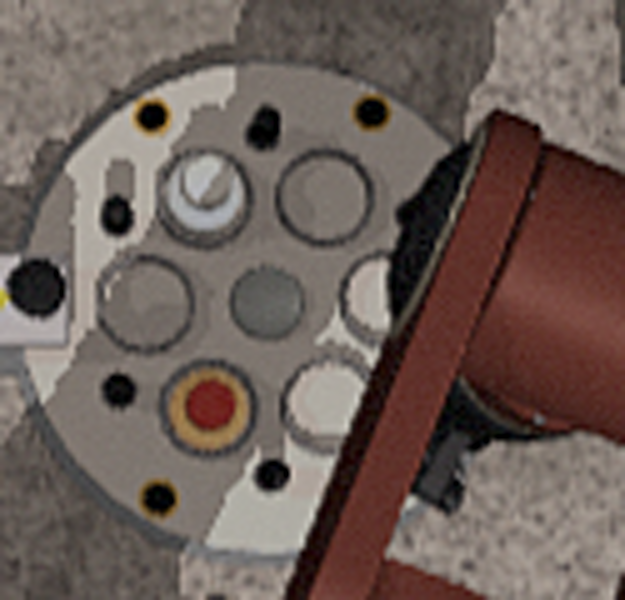

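View pics/s4.png

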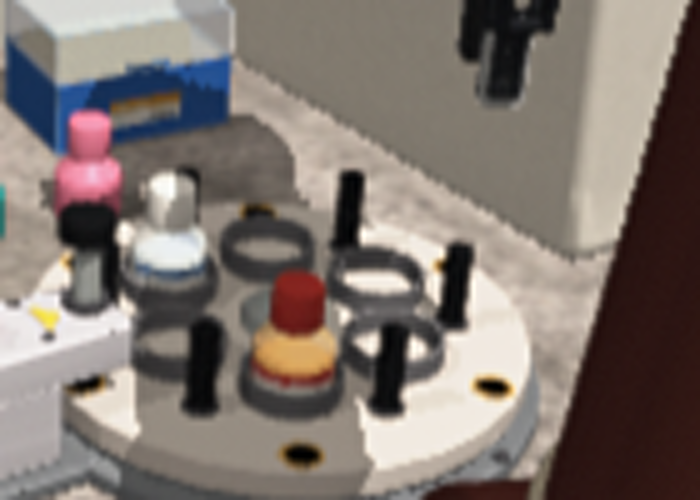

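>>> step_arm:
  increments: "0.05 0 0.5 0 0 0;0 0 0.6 0 0 0;0 0 0.6 0 0 0;0 0 0.6 0 0 0;0 0 0.5 0 0 0;0 0 0.4 0 0 0;0 0 0.4 0 0 0;0 0 0.3 0 0 0;0 0 0.2 0 0 0;0 0 0.2 0 0 0;0 0 0.1 0 0 0"

```text
t: 6.87
tool_pos: [0.4928, -0.121, 0.0592]
tool_rot: [-3.049, 0.758, 0.0]
contact_force: [-0.8, -0.5, 0.1]
opening: 0.0424
```

```bash
python3 -c "
from h import *
plan(.4924,-.1199,.058,-.487)
snap('scene','sc5')
b=cv2.imread('pics/sc5.png')[140:240,300:440]
cv2.imwrite('pics/s5.png',cv2.resize(b,None,fx=5,fy=5,interpolation=cv2.INTER_CUBIC))
"
```

```text
t 6.87 pos [ 0.4928 -0.121   0.0592] yaw -0.4871 F [-0.81 -0.49  0.13] open 0.0424 z-axis [-0.  0. -1.]
units shift [-0.04 -0.03  0.05] turn z -0.0
```

View pics/s5.png

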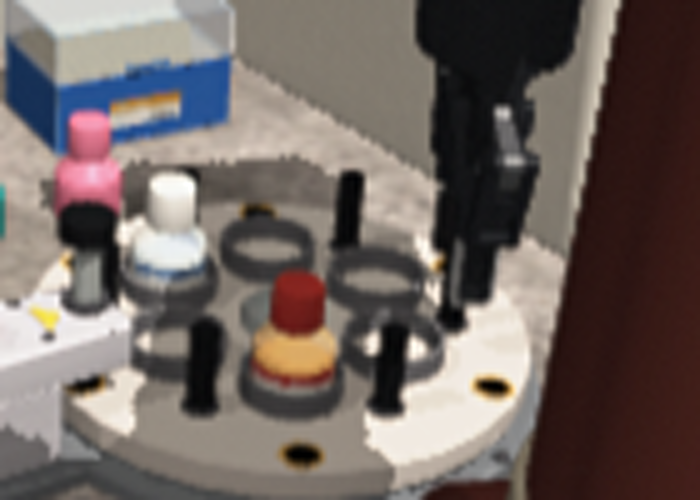

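The fingers straddle peg 240 (crop 455,290). I'll close gently.

>>> step_arm:
  increments: "0 0 0 0 0 0;0 0 0 0 0 0;0 0 0 0 0 0;0 0 0 0 0 0;0 0 0 0 0 0;0 0 0 0 0 0"
  fingers: -1
  newtons: 20

```text
t: 7.42
tool_pos: [0.4931, -0.1212, 0.0602]
tool_rot: [3.049, -0.757, 0.001]
contact_force: [-0.9, -0.1, 2.6]
opening: 0.0133
```

>>> step_arm:
  increments: "-0.176 -0.0044 0 0 0 0.5;-0.176 -0.0044 0 0 0 0.5;-0.176 -0.0044 0 0 0 0.5;-0.176 -0.0044 0 0 0 0.5;-0.176 -0.0044 0 0 0 0.5;-0.176 -0.0044 0 0 0 0.5;-0.176 -0.0044 0 0 0 0.5"

```text
t: 8.0
tool_pos: [0.4688, -0.1029, 0.0602]
tool_rot: [2.868, -1.279, 0.003]
contact_force: [-1.0, -2.1, 2.4]
opening: 0.0128
```

```bash
python3 -c "
from h import *
C=np.array([.5336,-.0421]);p=ctrl.get_obs()['tool_pos'][:2]-C
A=np.arctan2(p[1],p[0])%6.2832-.0366;print('r',np.hypot(*p),'table deg',np.degrees(A)-240)
A=np.radians(180)+.0366;q=C+.088*np.array([np.cos(A),np.sin(A)])
plan(*q,.058,-.487-1.0472)
"
```

```text
r 0.08879593084906424 table deg -18.923927481676515
t 8.0 pos [ 0.4688 -0.1029  0.0602] yaw -0.8391 F [-1.05 -2.14  2.44] open 0.0128 z-axis [ 9.e-04 -2.e-03 -1.e+00]
units shift [-2.33 -0.85  0.08] turn z 6.95
```

>>> step_arm:
  increments: "-0.176 -0.0044 0 0 0 0.5;-0.176 -0.0044 0 0 0 0.5;-0.176 -0.0044 0 0 0 0.5;-0.176 -0.0044 0 0 0 0.5;-0.176 -0.0044 0 0 0 0.5;-0.176 -0.0044 0 0 0 0.5;-0.176 -0.0044 0 0 0 0.5;-0.176 -0.0044 0 0 0 0.5;-0.176 -0.0044 0 0 0 0.5;-0.176 -0.0044 0 0 0 0.5;-0.176 -0.0044 0 0 0 0.5;-0.176 -0.0044 0 0 0 0.5"

```text
t: 9.0
tool_pos: [0.4455, -0.0555, 0.0601]
tool_rot: [2.36, -2.068, -0.003]
contact_force: [-7.8, -2.6, 8.7]
opening: 0.0129
```

>>> step_arm:
  increments: "-0.176 -0.0044 0 0 0 0.5;-0.176 -0.0044 0 0 0 0.5;0 0 0 0 0 0;0 0 0 0 0 0;0 0 0 0 0 0"

```text
t: 9.42
tool_pos: [0.4444, -0.0458, 0.0601]
tool_rot: [2.257, -2.181, -0.007]
contact_force: [-9.6, 0.6, 10.1]
opening: 0.0131
```

```bash
python3 -c "
from h import *
C=np.array([.5336,-.0421]);p=ctrl.get_obs()['tool_pos'][:2]-C
A=np.arctan2(p[1],p[0])%6.2832-.0366;print('r',np.hypot(*p),'table deg',np.degrees(A)-240)
A=np.radians(180)+.0366;q=C+.088*np.array([np.cos(A),np.sin(A)])
plan(*q,.058,-.487-1.0472)
snap('scene','sc6');snap('top','top6')
b=cv2.imread('pics/sc6.png')[140:260,280:440]
cv2.imwrite('pics/s6.png',cv2.resize(b,None,fx=5,fy=5,interpolation=cv2.INTER_CUBIC))
a=cv2.imread('pics/top6.png')[145:265,260:415]
cv2.imwrite('pics/t6.png',cv2.resize(a,None,fx=5,fy=5,interpolation=cv2.INTER_CUBIC))
"
```

```text
r 0.08922695916023649 table deg -59.738378623645076
t 9.42 pos [ 0.4444 -0.0458  0.0601] yaw -1.5364 F [-9.62  0.61 10.12] open 0.0131 z-axis [-5.e-03  9.e-04 -1.e+00]
units shift [-0.02 -0.05  0.08] turn z -0.02
```

View pics/s6.png

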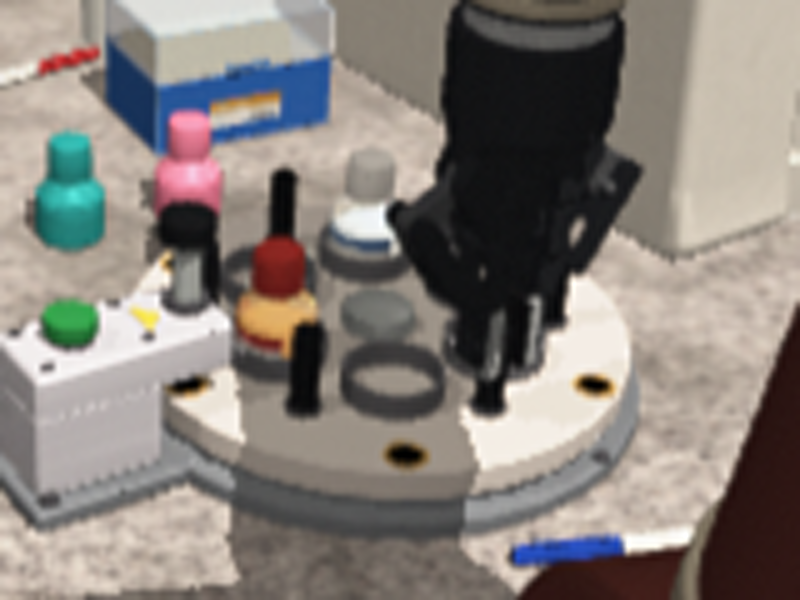

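View pics/t6.png

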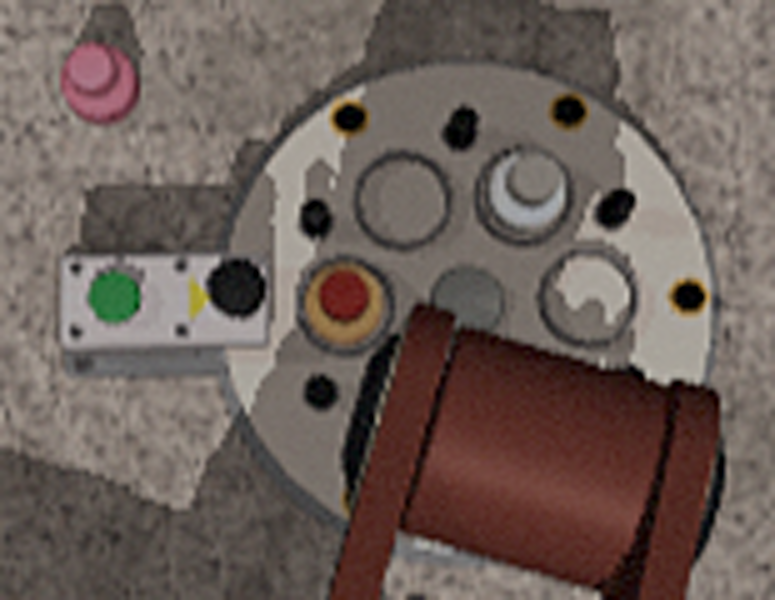

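Red bottle is now at the arrow side. The holes' shift (e.g. 689,299→689,296) shows it about 0.014 rad short, so I make a small trim and then release.

>>> step_arm:
  increments: "-0.05 0 0 0 0 0.15;0 0 0 0 0 0;0 0 0 0 0 0"

```text
t: 9.77
tool_pos: [0.4444, -0.045, 0.0601]
tool_rot: [2.24, -2.197, -0.005]
contact_force: [-8.9, 0.2, 10.7]
opening: 0.0129
```

>>> step_arm:
  increments: "0 0 0 0 0 0;0 0 0 0 0 0;0 0 0 0 0 0;0 0 0 0 0 0;0 0 0 0 0 0;0 0 -0.4 0 0 0;0 0 -0.8 0 0 0;0 0 -0.9 0 0 0;0 0 -0.9 0 0 0;0 0 -0.9 0 0 0;0 0 -0.5 0 0 0"
  fingers: 0

```text
t: 10.68
tool_pos: [0.4473, -0.0453, 0.1734]
tool_rot: [-2.24, 2.199, -0.007]
contact_force: [0.3, -0.9, -0.1]
opening: 0.0425
```

```bash
python3 -c "
from h import *
plan(.5294,.0718,.170)
snap('top','top7')
a=cv2.imread('pics/top7.png')[145:265,260:415]
cv2.imwrite('pics/t7.png',cv2.resize(a,None,fx=5,fy=5,interpolation=cv2.INTER_CUBIC))
"
```

```text
t 10.68 pos [ 0.4473 -0.0453  0.1734] yaw -1.552 F [ 0.3  -0.91 -0.14] open 0.0425 z-axis [ 0.0048 -0.0013 -1.    ]
units shift [-4.62 -3.37  0.14] turn z None
```

View pics/t7.png

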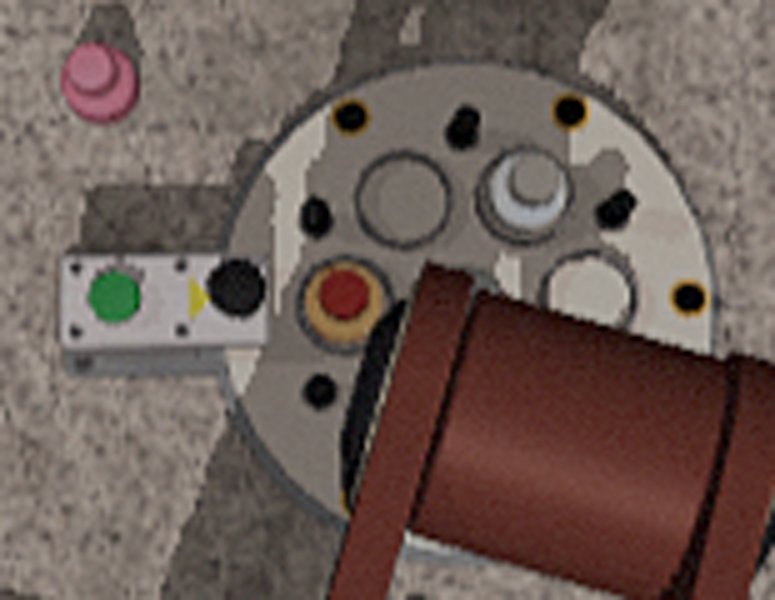

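>>> step_arm:
  increments: "-0.4 -0.3 0 0 0 0;-0.6 -0.4 0 0 0 0;-0.6 -0.45 0 0 0 0;-0.6 -0.45 0 0 0 0;-0.6 -0.45 0 0 0 0;-0.6 -0.45 0 0 0 0;-0.6 -0.45 0 0 0 0;-0.4 -0.3 0 0 0 0;-0.22 -0.12 0 0 0 0;0 0 0 0 0 0"
  fingers: -1

```text
t: 11.57
tool_pos: [0.528, 0.0728, 0.169]
tool_rot: [2.243, -2.198, -0.001]
contact_force: [0.1, 0.7, -0.3]
opening: -0.0001
```

```bash
python3 -c "
from h import *
plan(.5294,.0718,.110)
snap('scene','sc7')
b=cv2.imread('pics/sc7.png')[140:260,280:440]
cv2.imwrite('pics/s7.png',cv2.resize(b,None,fx=5,fy=5,interpolation=cv2.INTER_CUBIC))
"
```

```text
t 11.57 pos [0.528  0.0728 0.169 ] yaw -1.5507 F [ 0.14  0.73 -0.3 ] open -0.0001 z-axis [-0.0012  0.     -1.    ]
units shift [ 0.04 -0.06  2.36] turn z None
```

View pics/s7.png

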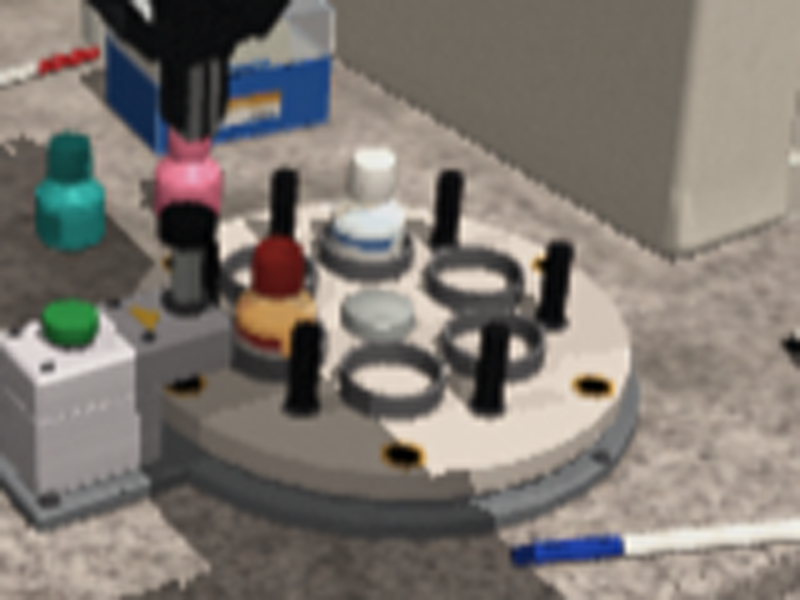

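Fingers are over the knob (188,225). Next I press down.

>>> step_arm:
  increments: "0.04 -0.06 0.5 0 0 0;0 0 0.6 0 0 0;0 0 0.4 0 0 0;0 0 0.2 0 0 0;0 0 0.15 0 0 0;0 0 0.1 0 0 0;0 0 0.1 0 0 0;0 0 0.1 0 0 0;0 0 0.1 0 0 0;0 0 0.05 0 0 0;0 0 0.05 0 0 0"

```text
t: 12.53
tool_pos: [0.5298, 0.071, 0.111]
tool_rot: [-2.242, 2.2, -0.001]
contact_force: [-2.9, -1.2, 3.5]
opening: 0.0
```

>>> step_arm:
  increments: "0 0 0.04 0 0 0;0 0 0.04 0 0 0;0 0 0.04 0 0 0;0 0 0.02 0 0 0;0 0 0 0 0 0"

```text
t: 12.95
tool_pos: [0.5301, 0.071, 0.1099]
tool_rot: [2.242, -2.2, 0.001]
contact_force: [-8.6, -1.4, 15.7]
opening: -0.0001
```

>>> step_arm:
  increments: "0 0 -0.3 0 0 0;0 0 -0.5 0 0 0;0 0 -0.7 0 0 0;0 0 -0.8 0 0 0;0 0 -0.8 0 0 0;0 0 -0.8 0 0 0;0 0 0 0 0 0;0 0 0 0 0 0"

```text
t: 13.62
tool_pos: [0.5306, 0.0714, 0.2064]
tool_rot: [-2.24, 2.198, -0.004]
contact_force: [0.3, -0.3, -0.3]
opening: -0.0001
```

```bash
python3 -c "
from h import *
plan(.5294,.0718,.110)
snap('scene','sc8');snap('top','top8')
b=cv2.imread('pics/sc8.png')[140:260,280:440]
cv2.imwrite('pics/s8.png',cv2.resize(b,None,fx=5,fy=5,interpolation=cv2.INTER_CUBIC))
print(proj('sc8',[.5294,.0718,.11])-[280,140],proj('sc8',[.5272,.1327,.11])-[280,140])
"
```

```text
t 13.62 pos [0.5306 0.0714 0.2064] yaw -1.5519 F [ 0.3  -0.28 -0.28] open -0.0001 z-axis [ 3.8e-03  4.0e-04 -1.0e+00]
units shift [-0.02  0.06  3.86] turn z None
[37.38378092 49.08027192] [13.9084701 55.7004172]
```

View pics/s8.png

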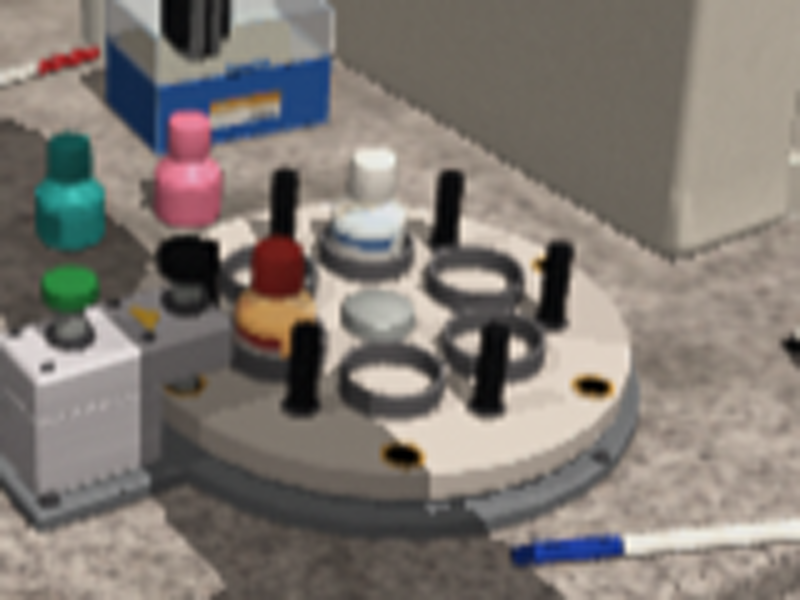

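View pics/top8.png

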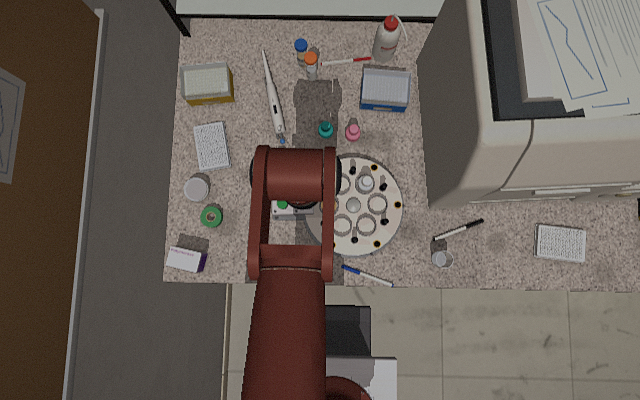

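The knob is down in the hole, the button is back up, and the red bottle stands at the arrow. The bystanders haven't moved and the robot is clear.

```bash
python3 -c "
from h import *
print(ctrl.finish_job())"
```

```text
the job is handed in; nothing more can be done
None
```

The red-capped bottle is now at the yellow arrow with the plunger fully home, and the job was handed in at about 13.7 s of the 58 s allowed.

- **Release button:** I pressed it to its end stop, with the fingertips at 0.092 m and 14 N. The camera showed the plunger knob rise and stay up.
- **Turntable:** I gripped peg 240 lightly and turned the table one hole clockwise. The pictures showed it about 0.014 rad short, so I trimmed it to within about 1 mm and let go.
- **Plunger:** I pressed the knob down with the fingertips at 0.110 m, the height given for fully home, at 16 N. That force, and the button's 14 N, went above the suggested 5 to 10 N only at the end stops.

**Last checks:** The final pictures show the knob down, the button back up and both bottles upright in their cups. The beaker, tape roll and marker were where they started, and the gripper was clear at 0.206 m with no contact force. No check failed.

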